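# Put the loose bicycle spares back into their stock bins

### The job

Put the four bicycle spares lying loose on the blue shelf (red reflector, bell, freewheel, brake shoe) back into stock: each goes into the empty front compartment of the yellow bin that already holds its own kind, lying flat on the bin's floor the same way up as it lies now. Leave the aluminium pot and the green cups standing where they are.

Things in the scene. Friction and masses are not known exactly. Their poses are not given: they have to be found in the camera images.
- reflector: Red bicycle reflector lying lens up: black rectangular housing 80 mm long (its x) by 40 mm wide (its y), 18 mm high with the red lens (74 by 34 mm) on top, straight sides up to 14 mm. About 50 g. Origin at the centre of its underside, z up.
- bell: Chromed bicycle bell, dome up, on a dark foot 34 mm (x) by 30 mm (y), 11 mm high. Dome 52 mm in diameter, straight-sided from 11 to 25 mm up, rounded above, 44 mm high in all. A black thumb lever 12 mm wide sticks out along its +x to 40 mm from the axis, 14 to 18 mm up. About 90 g. Origin on the axis at the underside, z up.
- freewheel: Steel bicycle freewheel lying flat: a plain round body 46 mm in diameter and 20 mm high with a hole in the middle, and a dark 16-tooth sprocket 70 mm in diameter around its lower part, 2 to 6 mm above the underside. About 200 g. Origin on the axis at the underside, z up. The body can be gripped above the sprocket.
- brake_shoe: Bicycle brake shoe lying rubber down: black rubber block 60 mm long (its x) by 16 mm wide (its y), 12 mm high, in a bare metal holder 56 by 18 mm whose top is at 18 mm, with a 6 mm threaded stud and brass nut standing in the middle up to 36 mm. About 50 g. Origin at the centre of its underside, z up.
- reflector_bin: Fixed yellow open-top bin, 120 mm wide (y), walls 3 mm, with a stack of three red reflectors in its full rear part (x > 53, up to 57 mm high). Origin: underside, below the middle of the empty front compartment (x -53 to 53 mm, y -57 to 57 mm, floor 3 mm up). -x: front wall, 32 mm high, robot side. Sides 32 mm high, rising from x = 0 to 62 mm at x = 30; divider at x = 54, 33 mm high; back wall x = 130, 62 mm high.
- bell_bin: Fixed yellow open-top bin, 120 mm wide (y), walls 3 mm, with two chromed bells in its full rear part (x > 53, up to 48 mm high). Origin: underside, below the middle of the empty front compartment (x -53 to 53 mm, y -57 to 57 mm, floor 3 mm up). -x: front wall, 32 mm high, robot side. Sides 32 mm high, rising from x = 0 to 62 mm at x = 30; divider at x = 54, 33 mm high; back wall x = 130, 62 mm high.
- freewheel_bin: Fixed yellow open-top bin, 120 mm wide (y), walls 3 mm, with a stack of two freewheels in its full rear part (x > 53, up to 43 mm high). Origin: underside, below the middle of the empty front compartment (x -53 to 53 mm, y -57 to 57 mm, floor 3 mm up). -x: front wall, 32 mm high, robot side. Sides 32 mm high, rising from x = 0 to 62 mm at x = 30; divider at x = 54, 33 mm high; back wall x = 130, 62 mm high.
- brake_shoe_bin: Fixed yellow open-top bin, 120 mm wide (y), walls 3 mm, with a row of five brake shoes in its full rear part (x > 53, up to 39 mm high). Origin: underside, below the middle of the empty front compartment (x -53 to 53 mm, y -57 to 57 mm, floor 3 mm up). -x: front wall, 32 mm high, robot side. Sides 32 mm high, rising from x = 0 to 62 mm at x = 30; divider at x = 54, 33 mm high; back wall x = 130, 62 mm high.
- pot: Small round aluminium pot with its screw-top lid on, 63 mm in diameter, 50 mm high, standing loose among the spares. Not to be moved. Origin at the centre of its underside, z up.
- cups: Two green plastic cups nested one in the other, 66 mm in diameter, 86 mm high in all, standing loose at one end of the shelf. Not to be moved. Origin at the centre of the underside, z up.
There are look-alikes about, which are no part of the job. What is shaped like the bell but pink is not meant.

How it is judged:
By the outcome, as a careful person would: the job done as asked, in the order asked, and still so for the second after the job is handed in, with the robot touching nothing.
It also fails if it takes over 102 s, if anything falls off the work surface, if the arm or the gripper's body presses on something with over 40 N, if the wrist force passes 120 N, or if a joint passes its speed limit or range.

### The arm

A 6-joint arm with a two-finger parallel gripper is mounted at the origin on the work surface. World frame = base frame: x ahead of the robot, y to its left, z up, the work surface at z = 0. Lengths are in m, angles in degrees, forces in N, time in s.
With the tool pointing down it reaches from about 0.25 to 0.8 m from the base axis. Payload 8.5 kg.
Tool frame: the origin (TCP) lies at the very end of the fingers, on their centre line; the grasp point (between the pads) lies r.grip_depth behind it (r.grip_depth is the distance from the TCP to the grasp point, in m); y points along the fingers, z is the direction in which the jaws open and shut, and the axes are right-handed (so a half turn about y gives the same grasp; the last joint's range is limited). The gripper opens to 85 mm and grips with 20 to 120 N. Pads are 22 mm wide; open, the fingers measure 114 mm over their backs; the gripper's body (76 mm by 85 mm) begins 54 mm behind the grasp point. The pads swing forward as they close: fully open they stand 13 mm farther back than shut.
Start: joints at [-72.766, 13.648, -0.773, 75.585, 0, 90], TCP at [0.156, -0.501, 0.231] pointing down, gripper open.
Joint ranges: [-152.45, 152.45], [-59.26, 108.67], [-65.41, 83.53], [-104.44, 129.93], [-82.83, 76.93], [-180, 180]. Speed limits (degrees/s): [127.2, 127.2, 159.86, 180, 180, 180].

### API

Orientations are given as a 3x3 rotation matrix whose columns are the frame's x, y, z axes.
In Python, from bench import r gives the robot as it stands. The module is installed in compiled form; this text tells all that it offers.
- The arm moves only by the tool step_arm, never from a script. Its argument "moves" is one flat list of numbers, 5 for each row, row after row: the shift along the tool's x, y, z in cm, then the turn about the tool's y in rad, then the finger opening in cm, from 0 to 8.54. In form: [dx, dy, dz, spin, hand, dx, dy, dz, spin, hand, ...]. A call has 1 to 12 rows; each row is the pose to reach, as a shift and turn from the pose commanded when the call began, along the tool's axes at that moment; what a row does not reach only later rows make up. A row lasts 1/8 s, in which the tool goes at most 62.5 mm and 10.7 degrees, less where a joint would pass 70% of its speed; a pose out of reach is approached as far as the arm can. A call with a gripper value outside its range is refused whole. The fingers move at their own pace and stop on an object; "newtons" is the grip in N (left out, the last holds). Time passes only in rows, so rows that repeat a pose let the fingers close. It gives the time, the measured TCP pose, the force and the opening at its end, in the units of the state.
- r.state(): the state, without advancing time (a new reading comes with each control period).
- r.grab_frame(name): name is "scene" or "top" or "wrist"; returns a dict with "img" (400x640x3 uint8, blue, green, red), "fx", "fy", "cx", "cy" (pixels), "R" (3x3) and "t" (3): a world point X has camera coordinates R X + t. Camera axes: x right, y down, z forward; pixel columns grow to the right and rows downward; lengths in m; the calibration is good to about 2 mm. A picture is of the moment at which its call begins. There is no depth.
- r.hand_in(): hands the job in, once; it reports no verdict.
Trained networks look in a picture, given as the dict that the camera call returned (one of the last four; its "shot" number tells which), for a name from the list of things; names that differ only in an ending like _2 or _b are one class to them, and where a whole thing is asked for, a point or a joint stands for the part that bears it (a point fixed in the world has none). Each returns a list of dicts, best first, with "score" (0 to 1); they miss things now and then, are a little off and sometimes report something else, mostly with a low value. They report only what shows in the picture. A call takes as long as a camera call. They do not tell look-alikes from the thing itself.
- r.find_in(picture, name): "bbox" ([left, top, right, bottom] as shares, 0 to 1, of the picture: columns of its width, rows of its height, round what is visible of it).
- r.outline_of(picture, name): "mask" (400x640 bool, what is visible of it) and "bbox" ([left, top, right, bottom] as shares, 0 to 1, of the picture: columns of its width, rows of its height, round what is visible of it).
The state is a dict: "time": time; "joint_pos": joint angles; "dq": joint speeds; "effort": joint torques, N m; "eef_pos": TCP position; "eef_rot": TCP orientation; "wrist_force": force on the tool from outside, world axes, zero at the start; "moment": the same for the moment, N m; "grip_width": finger opening in m.
Only numpy, scipy, OpenCV 4.12 (cv2) and the standard library are available. Lean on these libraries where they do the work, as an engineer would, in place of code of your own. Each camera call takes 0.05 s, during which the arm holds its last target.

## Working session

There is one attempt and no reset: what is moved stays moved. The work goes in short steps, Python scripts to look and compute and a tool call to move; the robot and the scene stay as the last step left them, time stands still between calls to the robot, and variables do not carry over. Pictures are saved under pics/ and viewed, and the job is handed in when it is done.

Besides the shell and the picture viewer there is one more tool, called after "Emit:" by a JSON object that holds its "api" and its "payload". step_arm: Moves the arm, as the interface text tells. Its arguments: {"type":"object","properties":{"moves":{"type":"array"},"newtons":{"type":"number"}},"required":["moves"]}

```bash
mkdir -p pics
python3 - <<'E'
from bench import r
import cv2,json
s=r.state();print(s, r.grip_depth)
for n in("scene","top","wrist"):
    p=r.grab_frame(n);cv2.imwrite(f"pics/{n}0.png",p["img"]);print(n,p["fx"],p["fy"],p["cx"],p["cy"],p["R"],p["t"])
E
```

```text
{'time': 0.0, 'joint_pos': array([-7.27626719e+01,  1.36797619e+01, -8.16780547e-01,  7.55850693e+01,
       -6.02445865e-04,  8.99994927e+01]), 'dq': array([-0.02803787, -0.02159914,  0.07031984,  0.01513396, -0.1951535 ,
        0.02605155]), 'effort': array([ 1.40417091e-03, -5.38779902e+01,  3.46435297e+01,  1.84595562e-02,
        4.27138559e-05,  4.02004019e-06]), 'eef_pos': array([ 0.15544555, -0.5010186 ,  0.23068968]), 'eef_rot': array([[-9.55082878e-01, -4.32133448e-04,  2.96338506e-01],
       [-2.96338821e-01,  1.35730184e-03, -9.55081913e-01],
       [ 1.05020405e-05, -9.99998985e-01, -1.42439367e-03]]), 'wrist_force': array([ 1.44117544, -0.10596047, -0.18046035]), 'moment': array([ 0.03938634, -0.00810437,  0.01725775]), 'grip_width': 0.08536785134092433} 0.0187
scene 480.537800072926 480.537800072926 316.8282466996523 206.1136496556011 [[-0.0542874   0.99851453  0.00464841]
 [ 0.53625465  0.03308152 -0.84340771]
 [-0.84230863 -0.04329369 -0.53725397]] [ 0.01432042 -0.24904769  1.69591522]
top 443.8938050144221 443.8938050144221 321.8274924895243 199.63772658812442 [[ 0.01947909 -0.99980933 -0.00136555]
 [-0.99798684 -0.0193611  -0.06039388]
 [ 0.06035593  0.00253922 -0.99817369]] [-0.01779322  0.50611788  1.37137535]
wrist 303.1851527891679 303.1851527891679 319.08250680224245 197.82941496482638 [[ 0.2957742  -0.95525736 -0.00099885]
 [-0.90761613 -0.28134894  0.31156979]
 [-0.29791036 -0.09124773 -0.95022275]] [-0.52417679 -0.03976824  0.37982863]
```

View pics/scene0.png

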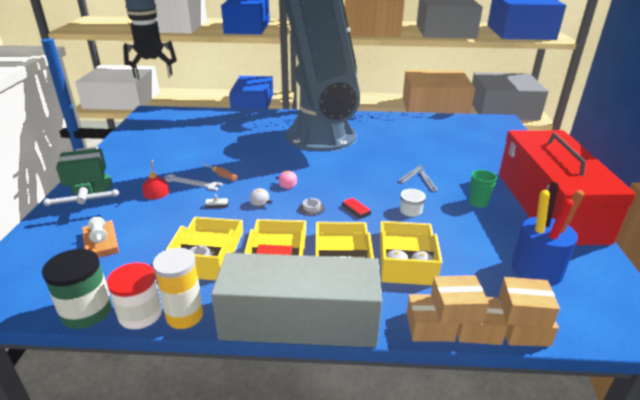

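View pics/top0.png

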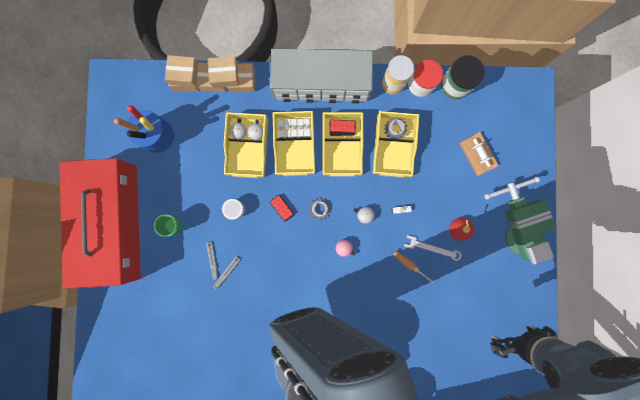

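View pics/wrist0.png

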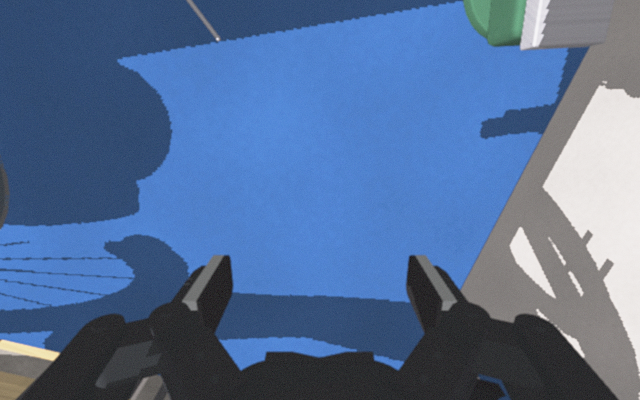

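Top view: the loose items are the pot (233,209), reflector (281,207), freewheel (320,209), chrome bell (365,215) and brake shoe (402,209). The pink bell look-alike is at (344,247). The bins from left to right are bell (245,145), brake shoe (293,143), reflector (342,143) and freewheel (397,143).

```bash
cat > h.py <<'E'
from bench import r
import cv2,numpy as np
def ray(p,u,v,z):
    R=np.array(p["R"]);t=np.array(p["t"]);c=-R.T@t
    d=R.T@np.array([(u-p["cx"])/p["fx"],(v-p["cy"])/p["fy"],1.])
    return c+d*(z-c[2])/d[2]
def proj(p,X):
    q=np.array(p["R"])@np.array(X)+np.array(p["t"]);return np.array([p["fx"]*q[0]/q[2]+p["cx"],p["fy"]*q[1]/q[2]+p["cy"]])
E
python3 - <<'E'
from h import *
p=r.grab_frame("top")
for n,z in dict(reflector=.014,bell=.02,freewheel=.01,brake_shoe=.015,pot=.03,cups=.04,reflector_bin=.03,bell_bin=.03,freewheel_bin=.03,brake_shoe_bin=.03).items():
    for o in r.outline_of(p,n)[:6]:
        if o["score"]<.2: continue
        c,(w,h),a=cv2.minAreaRect(np.argwhere(o["mask"])[:,::-1].astype(np.float32))
        print(n,round(o["score"],2),np.round(c),np.round([w,h,a]),np.round(ray(p,*c,z),3))
cv2.imwrite("pics/topc.png",cv2.resize(p["img"][100:270,210:430],None,fx=3.5,fy=3.5,interpolation=cv2.INTER_CUBIC))
E
```

```text
reflector 0.54 [281. 207.] [26. 13. 53.] [0.48  0.119 0.014]
bell 0.82 [343. 248.] [15. 15. 63.] [ 0.359 -0.076  0.02 ]
bell 0.48 [364. 215.] [16. 20. 83.] [ 0.461 -0.14   0.02 ]
freewheel 0.64 [319. 208.] [19. 20. 45.] [ 0.48 -0.    0.01]
brake_shoe 0.59 [401. 209.] [ 6. 19. 84.] [ 0.481 -0.254  0.015]
pot 0.72 [232. 210.] [21. 20. 90.] [0.47  0.269 0.03 ]
cups 0.71 [168. 224.] [21. 27. 90.] [0.42  0.463 0.04 ]
reflector_bin 0.66 [342. 143.] [64. 41. 90.] [ 0.683 -0.069  0.03 ]
bell_bin 0.72 [244. 145.] [43. 64.  4.] [0.673 0.236 0.03 ]
freewheel_bin 0.79 [395. 144.] [42. 64.  5.] [ 0.684 -0.233  0.03 ]
freewheel_bin 0.3 [342. 144.] [64. 40. 90.] [ 0.68  -0.067  0.03 ]
brake_shoe_bin 0.58 [293. 142.] [63. 40. 90.] [0.682 0.085 0.03 ]
```

View pics/topc.png

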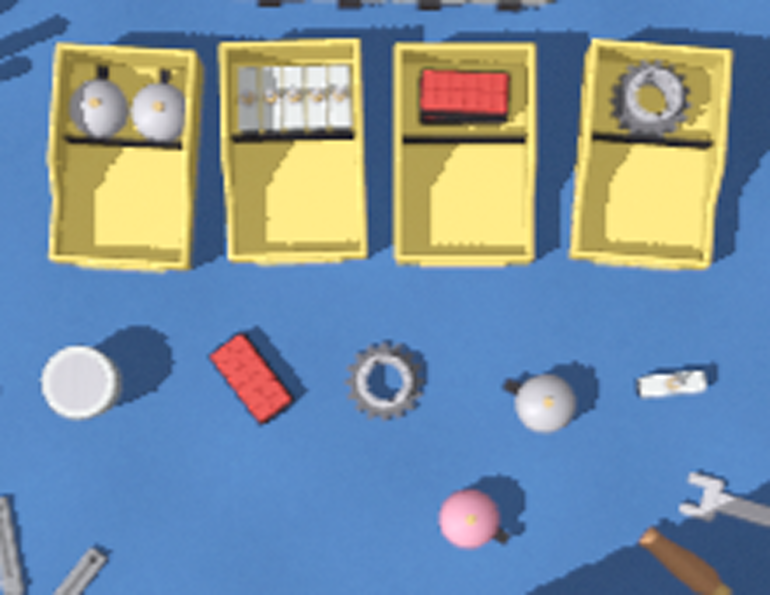

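Two bells are loose: the chromed one at (364,215) and the pink one at (343,248). The crop confirms the chromed one at (364,215) is meant, because the other is pink. Next I measure the bin poses and the wrist camera geometry.

```bash
cat >> h.py <<'E'
def plan(x,y,z,ang=None):
    """print shift for TCP target and tool-z world angle (deg, mod 180)"""
    s=r.state();R=np.array(s["eef_rot"]);e=np.array(s["eef_pos"])
    d=R.T@(np.array([x,y,z])-e)*100
    cur=np.degrees(np.arctan2(R[1,2],R[0,2]))
    sp=0 if ang is None else -((ang-cur+90)%180-90)
    print("t",round(s["time"],2),"j6",round(s["joint_pos"][5],1),"cur",np.round(e,4),"ang",round(cur,1),"F",np.round(s["wrist_force"],1),"w",round(s["grip_width"],4))
    print("  -> move cm",np.round(d,2),"spin",round(np.radians(sp),3),"(deg",round(sp,1),")")
E
python3 - <<'E'
from h import *
p=r.grab_frame("wrist");s=r.state()
R=np.array(p["R"]);c=-R.T@p["t"];E=np.array(s["eef_rot"])
print("cam in tool",E.T@(c-s["eef_pos"]),"look",E.T@R[2], "tcp px",proj(p,s["eef_pos"]))
t=r.grab_frame("top")
pts=dict(bell=[(50,258),(190,268),(66,138),(182,147)],shoe=[(230,262),(366,256),(234,136),(354,132)],refl=[(394,264),(534,264),(404,140),(525,140)],fw=[(571,257),(709,268),(592,135),(712,145)])
for n,q in pts.items():
    w=[ray(t,210+a/3.5-.36,100+b/3.5-.36,.032)[:2] for a,b in q]
    f=(w[0]+w[1])/2;d=(w[2]+w[3])/2
    ax=w[0]-w[1];yaw=np.degrees(np.arctan2(ax[1],ax[0]))-90
    ax2=w[2]-w[3]
    print(n,"front",f.round(3),"div",d.round(3),"len",np.linalg.norm(d-f).round(3),"w",np.linalg.norm(ax).round(3),"yaw",yaw.round(1),np.degrees(np.arctan2(ax2[1],ax2[0])).round(1)-90,"origin",(f+(d-f)*56/110).round(3))
plan(.42,.11,.16,-54)
E
```

```text
cam in tool [-0.08030526 -0.14203349 -0.00022133] look [3.11544142e-01 9.50231674e-01 1.12759014e-04] tcp px [319.50249883 258.5841351 ]
bell front [0.578 0.235] div [0.686 0.234] len 0.108 w 0.124 yaw -3.0 -3.4000000000000057 origin [0.633 0.235]
shoe front [0.584 0.077] div [0.696 0.083] len 0.112 w 0.12 yaw 3.6 3.0 origin [0.641 0.08 ]
refl front [ 0.583 -0.07 ] div [ 0.694 -0.068] len 0.111 w 0.124 yaw 1.1 1.0999999999999943 origin [ 0.639 -0.069]
fw front [ 0.587 -0.225] div [ 0.697 -0.235] len 0.11 w 0.122 yaw -3.5 -3.700000000000003 origin [ 0.643 -0.23 ]
t 0.8 j6 90.0 cur [ 0.1555 -0.5014  0.2313] ang -72.8 F [-0.1  0.5  0.1] w 0.0856
  -> move cm [-43.37   7.13 -50.56] spin -0.328 (deg -18.8 )
```

Run:
```python
from h import *
plan(.48,.119,.16,-54)
```

```text
t 0.8 j6 90.0 cur [ 0.1555 -0.5014  0.2313] ang -72.8 F [-0.1  0.5  0.1] w 0.0856
  -> move cm [-49.37   7.13 -49.64] spin -0.328 (deg -18.8 )
```

Emit:
{"api": "step_arm", "payload": {"moves": [-4.1,0.6,-4.1,-0.03,8.5,-8.2,1.2,-8.3,-0.06,8.5,-12.3,1.8,-12.4,-0.09,8.5,-16.5,2.4,-16.5,-0.12,8.5,-20.6,3,-20.7,-0.15,8.5,-24.7,3.6,-24.8,-0.18,8.5,-28.8,4.2,-29,-0.21,8.5,-32.9,4.8,-33.1,-0.24,8.5,-37,5.4,-37.2,-0.27,8.5,-41.1,6,-41.4,-0.3,8.5,-45.3,6.6,-45.5,-0.328,8.5,-49.4,7.1,-49.6,-0.328,8.5], "newtons": 40}}

```text
time: 2.3
eef_pos: [0.4811, 0.1208, 0.1603]
eef_rot: [[-0.808, 0.001, 0.589], [-0.589, 0.0, -0.808], [-0.001, -1.0, 0.0]]
wrist_force: [1.2, -1.1, 0.0]
grip_width: 0.0851
```

Emit:
{"api": "step_arm", "payload": {"moves": [0,0,0,0,8.5,0,0,0,0,8.5]}}

```text
time: 2.55
eef_pos: [0.4799, 0.1187, 0.16]
eef_rot: [[-0.808, -0.001, 0.589], [-0.589, -0.0, -0.808], [0.001, -1.0, -0.0]]
wrist_force: [-0.4, -0.0, -0.7]
grip_width: 0.0851
```

```bash
cat >> h.py <<'E'
def look(name,z,tag,minsc=.2):
    p=r.grab_frame("wrist")
    im=p["img"].copy()
    for o in r.outline_of(p,name)[:4]:
        if o["score"]<minsc: continue
        cs,_=cv2.findContours(o["mask"].astype(np.uint8),cv2.RETR_EXTERNAL,cv2.CHAIN_APPROX_NONE)
        k=max(cs,key=cv2.contourArea)[:,0].astype(float)
        W=np.array([ray(p,*q,z)[:2] for q in k]).astype(np.float32)
        c,(w,h),a=cv2.minAreaRect(W*1000)
        if w<h: a+=90; w,h=h,w
        print(name,round(o["score"],2),"px",np.round(k.mean(0)),"centre mm",np.round(c,1),"size",round(w,1),round(h,1),"long axis deg",round((a+90)%180-90,1))
        cv2.drawContours(im,[k.astype(np.int32)],-1,(0,255,0),1)
    cv2.imwrite(f"pics/{tag}.png",im);return p
E
python3 - <<'E'
from h import *
look("reflector",.014,"w1")
plan(.48,.119,.16,-54)
E
```

```text
reflector 0.89 px [320. 183.] centre mm [480.1 117.6] size 79.8 39.0 long axis deg 37.5
reflector 0.48 px [171.  99.] centre mm [463.7 271.1] size 83.1 71.6 long axis deg -65.2
reflector 0.44 px [590. 364.] centre mm [ 491.1 -282.3] size 11.4 1.7 long axis deg 82.7
t 2.65 j6 157.8 cur [0.4799 0.1178 0.1605] ang -54.0 F [ 0.6 -0.6  1.1] w 0.0847
  -> move cm [-0.08  0.05 -0.09] spin -0.0 (deg -0.0 )
```

View pics/w1.png

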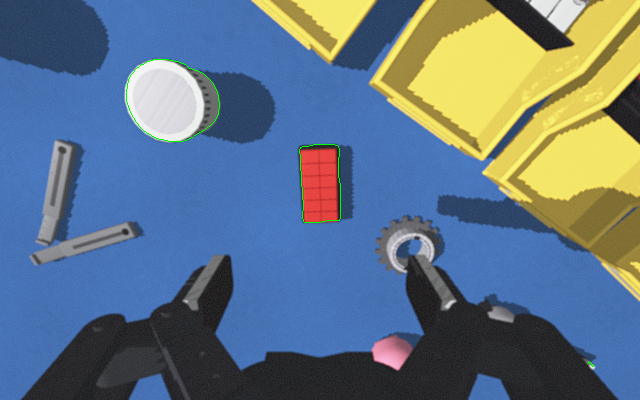

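Emit:
{"api": "step_arm", "payload": {"moves": [0,3,0.1,-0.026,6,0,7,0.1,-0.026,6,0,11,0.1,-0.026,6,0,13.5,0.1,-0.026,6,0,14.6,0.1,-0.026,6,0,15.2,0.1,-0.026,6,0,15.2,0.1,-0.026,5,0,15.2,0.1,-0.026,5]}}

```text
time: 3.65
eef_pos: [0.4816, 0.118, 0.0092]
eef_rot: [[-0.793, 0.001, 0.609], [-0.609, 0.0, -0.793], [-0.001, -1.0, 0.0]]
wrist_force: [-0.7, 0.3, -0.0]
grip_width: 0.0502
```

Run:
```python
from h import *
p=look("reflector",.014,"w2")
plan(.4801,.1176,.004,-52.5)
```

```text
reflector 0.57 px [317. 257.] centre mm [480.1 118.4] size 82.8 40.1 long axis deg 39.5
t 3.75 j6 156.3 cur [0.4814 0.118  0.009 ] ang -52.5 F [-0.7 -1.  -0.5] w 0.0499
  -> move cm [ 0.13  0.5  -0.05] spin 0.0 (deg 0.0 )
```

View pics/w2.png

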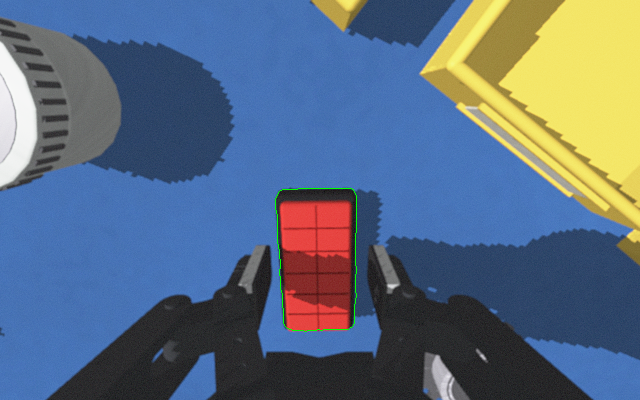

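The reflector is centred between the fingers at (317,257). Closing on it.

Emit:
{"api": "step_arm", "payload": {"moves": [0.1,0.4,0,0,5,0.1,0.6,0,0,4.5,0.1,0.6,0,0,3,0.1,0.6,0,0,3,0.1,0.6,0,0,3,0.1,0.6,0,0,3], "newtons": 40}}

```text
time: 4.5
eef_pos: [0.4802, 0.1173, 0.0023]
eef_rot: [[-0.793, -0.0, 0.609], [-0.609, 0.0, -0.793], [0.0, -1.0, -0.0]]
wrist_force: [0.0, -1.1, -1.0]
grip_width: 0.0388
```

Run:
```python
from h import *
plan(.639,-.069,.11,91)
p=r.grab_frame("wrist");cv2.imwrite("pics/w3.png",p["img"])
```

```text
t 4.5 j6 156.2 cur [0.4802 0.1173 0.0023] ang -52.5 F [ 0.  -1.1 -1. ] w 0.0388
  -> move cm [ -1.25 -10.78  24.45] spin 0.637 (deg 36.5 )
```

View pics/w3.png

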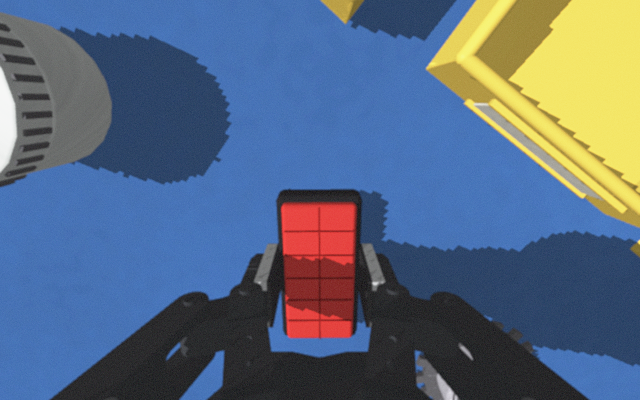

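Emit:
{"api": "step_arm", "payload": {"moves": [0,-4,0,0,3,0,-9,0,0,3,0,-11.5,2,0.05,3,-0.3,-11.5,7,0.2,3,-0.6,-11.5,12,0.35,3,-0.9,-11.5,17,0.5,3,-1.2,-11.5,22,0.637,3,-1.2,-11.5,24.5,0.637,3,-1.2,-11.5,24.5,0.637,3,-1.2,-11.5,24.5,0.637,3]}}

```text
time: 5.8
eef_pos: [0.6383, -0.0693, 0.117]
eef_rot: [[-1.0, -0.001, 0.018], [-0.018, 0.0, -1.0], [0.001, -1.0, -0.0]]
wrist_force: [-0.8, -0.1, -0.9]
grip_width: 0.0386
```

Run:
```python
from h import *
p=look("reflector_bin",.03,"w4")
plan(.639,-.069,.01,91)
t=r.grab_frame("top");cv2.imwrite("pics/top2.png",cv2.resize(t["img"][90:250,210:430],None,fx=3.5,fy=3.5))
```

```text
reflector_bin 0.8 px [320. 123.] centre mm [683.1 -69. ] size 193.1 142.2 long axis deg 1.0
t 5.9 j6 172.8 cur [ 0.6383 -0.0689  0.1174] ang -88.9 F [-0.8  0.3 -0.2] w 0.0385
  -> move cm [-0.08 10.74  0.02] spin 0.001 (deg 0.1 )
```

View pics/w4.png

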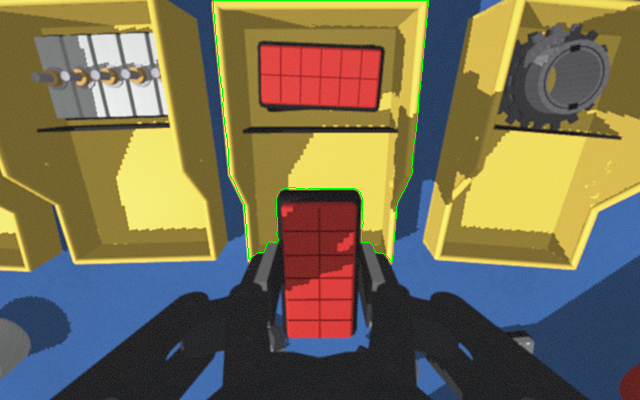

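View pics/top2.png

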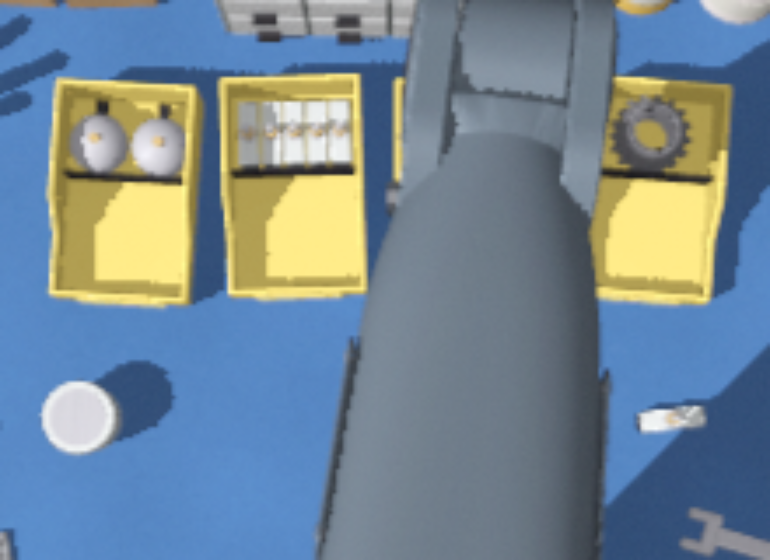

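Run:
```python
from h import *
p=r.grab_frame("wrist")
for q,z in [((245,131),.033),((397,131),.033),((249,262),.032),((393,262),.032)]: print(q,ray(p,*q,z).round(4))
print("held refl corners",[ray(p,*q,.13).round(3)[:2] for q in [(280,190),(358,190),(287,336),(352,336)]])
```

```text
(245, 131) [ 0.6949 -0.0132  0.033 ]
(397, 131) [ 0.6969 -0.1246  0.033 ]
(249, 262) [ 0.5856 -0.01    0.032 ]
(393, 262) [ 0.5878 -0.1322  0.032 ]
held refl corners [array([ 0.679, -0.05 ]), array([ 0.68 , -0.085]), array([ 0.599, -0.052]), array([ 0.6  , -0.087])]
```

Emit:
{"api": "step_arm", "payload": {"moves": [-0.1,4,0.1,0,3,-0.1,8,0.1,0,3,-0.1,10,0.1,0,3,-0.1,10.8,0.1,0,3,-0.1,11.1,0.1,0,3,-0.1,11.1,0.1,0,3,-0.1,11.1,0.1,0,5.5,-0.1,11.1,0.1,0,5.5,-0.1,9,0.1,0,5.5,-0.1,5,0.1,0,5.5,-0.1,0,0.1,0,5.5,-0.1,0,0.1,0,5.5]}}

```text
time: 7.5
eef_pos: [0.6425, -0.071, 0.122]
eef_rot: [[-1.0, 0.008, 0.018], [-0.018, -0.001, -1.0], [-0.008, -1.0, 0.001]]
wrist_force: [0.8, 0.1, -0.7]
grip_width: 0.0549
```

Run:
```python
from h import *
p=look("reflector",.017,"w5")
plan(.461,-.14,.16)
```

```text
reflector 0.84 px [319. 197.] centre mm [640.9 -71.2] size 80.2 40.1 long axis deg 1.7
t 7.6 j6 172.7 cur [ 0.6402 -0.0708  0.1179] ang -89.0 F [-1.4  0.  -0.4] w 0.0551
  -> move cm [18.03 -4.24  6.61] spin 0.0 (deg 0 )
```

View pics/w5.png

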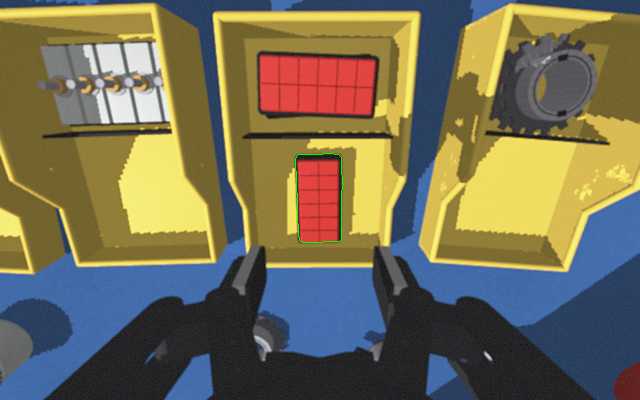

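The reflector lies flat in its bin at (319,197). Next is the chrome bell.

Emit:
{"api": "step_arm", "payload": {"moves": [3,-3,1,-0.1,7,8,-4.3,3,-0.28,7,13,-4.3,5,-0.45,7,17,-4.3,6.3,-0.62,7,18,-4.3,6.6,-0.8,7,18,-4.3,6.6,-0.97,7,18,-4.3,6.6,-1.1,7,18,-4.3,6.6,-1.1,7,18,-4.3,6.6,-1.1,7]}}

```text
time: 8.72
eef_pos: [0.4608, -0.1397, 0.1596]
eef_rot: [[-0.44, -0.001, 0.898], [-0.898, 0.001, -0.44], [0.0, -1.0, -0.001]]
wrist_force: [-0.3, -0.2, 0.3]
grip_width: 0.07
```

Run:
```python
from h import *
p=look("bell",.02,"w6")
plan(.461,-.14,.16)
```

```text
bell 0.68 px [195. 180.] centre mm [357.  -80.5] size 60.2 52.1 long axis deg 25.3
bell 0.62 px [322. 185.] centre mm [ 459.8 -140.4] size 63.2 52.6 long axis deg -83.2
t 8.82 j6 99.2 cur [ 0.461  -0.1398  0.1599] ang -26.1 F [0.1 0.1 0.1] w 0.0699
  -> move cm [ 0.02 -0.01  0.01] spin 0.0 (deg 0 )
```

View pics/w6.png

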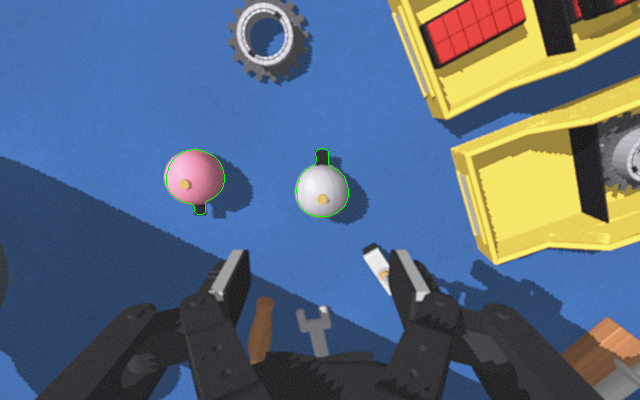

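Run:
```python
from h import *
p=r.grab_frame("wrist")
for z in(.018,.025,.03): print(ray(p,322.3,190.5,z).round(4))
print("top",ray(p,322,200,.044).round(4))
c=ray(p,322.3,190.5,.025)
plan(c[0],c[1],.002)
```

```text
[ 0.4614 -0.1459  0.018 ]
[ 0.4623 -0.144   0.025 ]
[ 0.4629 -0.1426  0.03  ]
top [ 0.4605 -0.1466  0.044 ]
t 8.88 j6 99.2 cur [ 0.4611 -0.1398  0.16  ] ang -26.0 F [-0.4  1.2  0.2] w 0.0702
  -> move cm [ 0.32 15.8   0.3 ] spin 0.0 (deg 0 )
```

Emit:
{"api": "step_arm", "payload": {"moves": [0.5,3,0.3,0,7,0.5,7,0.3,0,7,0.5,11,0.3,0,7,0.5,14,0.3,0,7,0.5,15.4,0.3,0,7,0.5,15.8,0.3,0,7,0.5,15.8,0.3,0,6,0.5,15.8,0.3,0,4,0.5,15.8,0.3,0,4,0.5,15.8,0.3,0,4,0.5,15.8,0.3,0,4]}}

```text
time: 10.25
eef_pos: [0.4623, -0.1459, 0.0036]
eef_rot: [[-0.438, 0.002, 0.899], [-0.899, -0.0, -0.438], [-0.0, -1.0, 0.002]]
wrist_force: [-1.2, -0.1, 5.1]
grip_width: 0.0504
```

Run:
```python
from h import *
plan(.633,.235,.12,-3)
p=r.grab_frame("wrist");cv2.imwrite("pics/w7.png",p["img"])
```

```text
t 10.25 j6 98.4 cur [ 0.4623 -0.1459  0.0036] ang -26.0 F [-1.2 -0.1  5.1] w 0.0504
  -> move cm [-41.72 -11.62  -1.31] spin -0.401 (deg -23.0 )
```

View pics/w7.png

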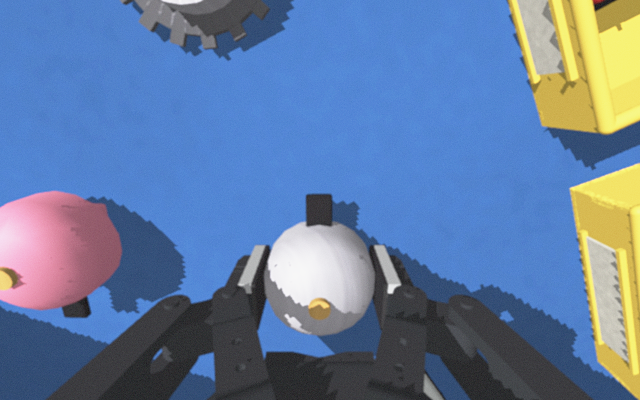

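Emit:
{"api": "step_arm", "payload": {"moves": [0,-4,0,0,4,0,-9,0,-0.15,4,-3,-12,0,-0.33,4,-8,-12,-0.3,-0.51,4,-13.5,-12,-0.5,-0.69,4,-19,-12,-0.7,-0.87,4,-24.5,-12,-0.9,-1.05,4,-30,-12,-1.1,-1.23,4,-35,-12,-1.3,-1.41,4,-39,-12,-1.3,-1.59,4,-41,-12,-1.3,-1.77,4,-41.7,-12,-1.3,-1.95,4]}}

```text
time: 11.8
eef_pos: [0.6329, 0.2365, 0.1228]
eef_rot: [[0.998, 0.001, 0.066], [-0.066, 0.001, 0.998], [0.001, -1.0, 0.001]]
wrist_force: [0.1, 0.8, -1.0]
grip_width: 0.0508
```

Emit:
{"api": "step_arm", "payload": {"moves": [0,0,0,-0.02,4,0,0,0,-0.02,4]}}

```text
time: 12.05
eef_pos: [0.6323, 0.2345, 0.1228]
eef_rot: [[0.998, 0.0, 0.057], [-0.057, 0.0, 0.998], [0.0, -1.0, 0.0]]
wrist_force: [-0.5, -0.3, -0.6]
grip_width: 0.05
```

Run:
```python
from h import *
p=look("bell_bin",.03,"w8")
plan(.633,.235,.008,87)
```

```text
bell_bin 0.67 px [318. 188.] centre mm [626.9 235. ] size 140.6 111.8 long axis deg 86.7
bell_bin 0.26 px [347.   8.] centre mm [498.  261.4] size 47.0 13.7 long axis deg 86.7
t 12.15 j6 23.6 cur [0.6324 0.2344 0.1227] ang 86.7 F [-0.6  0.1 -0.7] w 0.0503
  -> move cm [ 0.06 11.47  0.06] spin -0.005 (deg -0.3 )
```

View pics/w8.png

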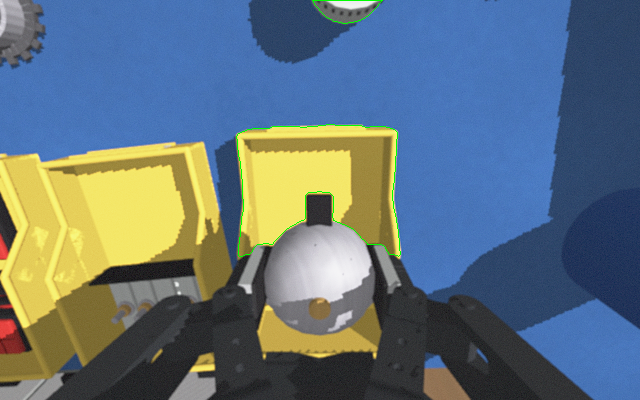

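Run:
```python
from h import *
p=r.grab_frame("wrist")
for q in [(237,132),(397,130)]: print(ray(p,*q,.032).round(4))
a,b=[ray(p,*q,.032)[:2] for q in [(237,132),(397,130)]]
m=(a+b)/2;n=np.radians(-3.2);print("origin",m+.056*np.array([np.cos(n),np.sin(n)]))
```

```text
[0.5733 0.176  0.032 ]
[0.5787 0.2964 0.032 ]
origin [0.63193515 0.23310874]
```

Emit:
{"api": "step_arm", "payload": {"moves": [0.1,4,0,0,4,0.1,8,0,0,4,0.1,10.4,0,0,4,0.1,11.2,0,0,4,0.1,11.5,0,0,4,0.1,11.5,0,0,4,0.1,11.5,0,0,6.4,0.1,11.5,0,0,6.4,0.1,11,0,0,6.4,0.1,8,0,0,6.4,0.1,4,0,0,6.4,0.1,0,0,0,6.4]}}

```text
time: 13.7
eef_pos: [0.6334, 0.2348, 0.1239]
eef_rot: [[0.999, 0.0, 0.054], [-0.054, 0.0, 0.999], [0.0, -1.0, 0.0]]
wrist_force: [0.4, 0.4, -1.1]
grip_width: 0.0644
```

Run:
```python
from h import *
p=look("bell",.03,"w9")
plan(.48,.0,.16,-90)
```

```text
bell 0.68 px [320. 193.] centre mm [629.7 233.7] size 61.2 51.2 long axis deg 32.2
t 13.8 j6 23.4 cur [0.6358 0.2358 0.1279] ang 86.9 F [ 0.1 -0.1  0.4] w 0.064
  -> move cm [-14.27  -3.39 -24.37] spin -0.054 (deg -3.1 )
```

View pics/w9.png

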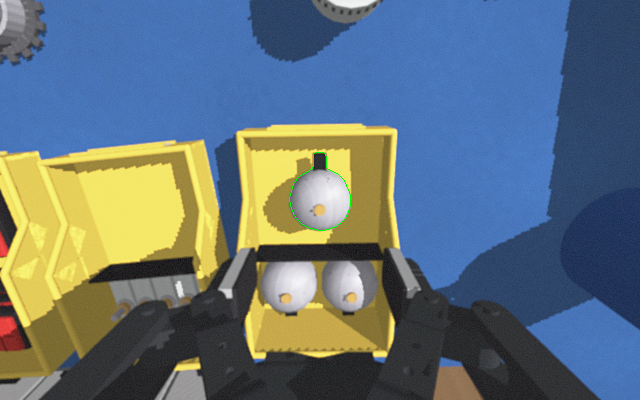

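The bell stands upright at (320,195) in its bin. Next is the freewheel.

Emit:
{"api": "step_arm", "payload": {"moves": [-1,-2,-2,0,6.2,-4,-3.4,-6,0,6.2,-7,-3.4,-11,0,6.2,-10,-3.4,-16,0,6.2,-13,-3.4,-21,0,6.2,-14.3,-3.4,-24.4,0,6.2,-14.3,-3.4,-24.4,0,6.2,-14.3,-3.4,-24.4,0,6.2]}}

```text
time: 14.8
eef_pos: [0.4779, -0.0009, 0.1564]
eef_rot: [[0.999, 0.001, 0.054], [-0.054, 0.0, 0.999], [0.001, -1.0, 0.0]]
wrist_force: [0.5, -0.1, 0.0]
grip_width: 0.0619
```

Run:
```python
from h import *
p=look("freewheel",.006,"w10")
plan(.48,.0,.01)
```

```text
freewheel 0.88 px [318. 179.] centre mm [476.8  -1.7] size 68.1 68.0 long axis deg -53.9
freewheel 0.53 px [559. 308.] centre mm [653.7 292.9] size 283.5 122.2 long axis deg 46.5
t 14.9 j6 3.0 cur [ 4.780e-01 -4.000e-04  1.562e-01] ang 87.0 F [-0.5 -0.3 -0.9] w 0.062
  -> move cm [ 0.19 14.62  0.05] spin 0.0 (deg 0 )
```

View pics/w10.png

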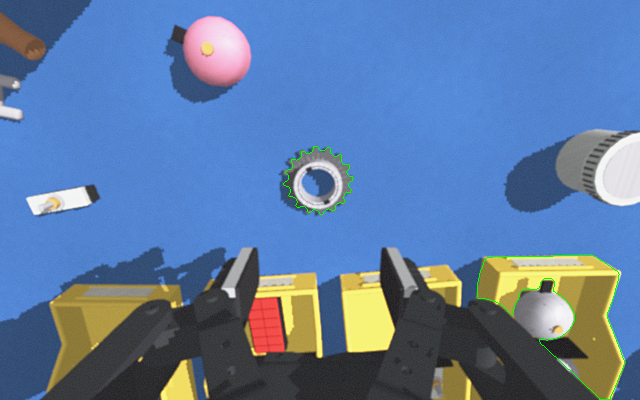

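Emit:
{"api": "step_arm", "payload": {"moves": [-0.1,4,-0.1,0,6.2,-0.1,8,-0.1,0,6.2,-0.1,12,-0.1,0,6.2,-0.1,14,-0.1,0,6.2,-0.1,14.5,-0.1,0,5.6,-0.1,14.5,-0.1,0,5.6]}}

```text
time: 15.65
eef_pos: [0.4769, -0.0015, 0.0114]
eef_rot: [[0.999, -0.0, 0.053], [-0.053, 0.0, 0.999], [-0.0, -1.0, 0.0]]
wrist_force: [0.1, -0.4, -0.2]
grip_width: 0.0559
```

Run:
```python
from h import *
p=look("freewheel",.006,"w11")
plan(.4768,-.0015,.008)
```

```text
freewheel 0.81 px [319. 244.] centre mm [475.8  -0.5] size 70.5 65.9 long axis deg 7.1
t 15.75 j6 2.8 cur [ 0.4773 -0.0017  0.0121] ang 86.9 F [-0.2 -0.7 -0.4] w 0.0555
  -> move cm [-0.05  0.41  0.02] spin 0.0 (deg 0 )
```

View pics/w11.png

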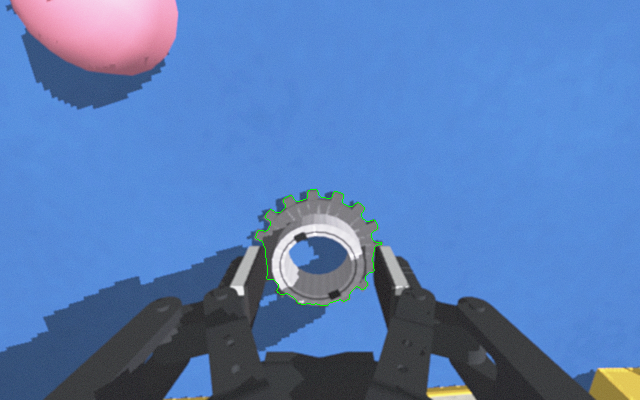

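Run:
```python
from h import *
p=r.grab_frame("wrist");s=r.state();E=np.array(s["eef_rot"]);e=s["eef_pos"]
for d in (0,.004,.008,.012,.03):
  for x in(-.011,.011):
    print(d,x,[np.round(proj(p,e+E@np.array([x,-d,k*s["grip_width"]/2]))) for k in(-1,1)])
cv2.imwrite("pics/w11c.png",cv2.resize(p["img"][170:330,200:440],None,fx=3.3,fy=3.3,interpolation=cv2.INTER_CUBIC))
```

```text
0 -0.011 [array([264., 239.]), array([373., 239.])]
0 0.011 [array([266., 276.]), array([371., 276.])]
0.004 -0.011 [array([262., 242.]), array([374., 242.])]
0.004 0.011 [array([265., 280.]), array([372., 280.])]
0.008 -0.011 [array([261., 246.]), array([376., 246.])]
0.008 0.011 [array([264., 284.]), array([373., 284.])]
0.012 -0.011 [array([259., 250.]), array([377., 250.])]
0.012 0.011 [array([262., 289.]), array([375., 289.])]
0.03 -0.011 [array([251., 270.]), array([385., 270.])]
0.03 0.011 [array([255., 313.]), array([382., 313.])]
```

View pics/w11c.png

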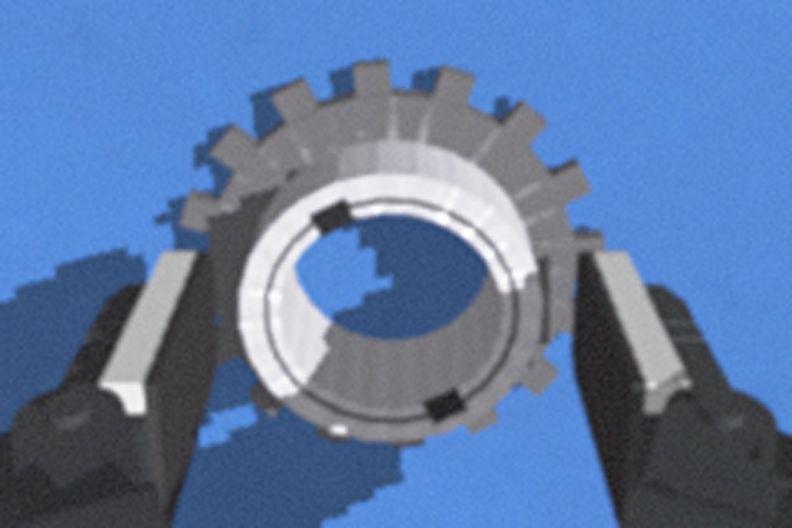

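The fingertips stand about 8 mm behind the TCP at this opening, so I lower the TCP to 3.5 mm. That puts the tips at about 9 mm, above the sprocket.

Emit:
{"api": "step_arm", "payload": {"moves": [0,0.5,0,0,5.6,0,0.85,0,0,5.4,0,0.85,0,0,4.5,0,0.85,0,0,3.6,0,0.85,0,0,3.6,0,0.85,0,0,3.6,0,0.85,0,0,3.6], "newtons": 45}}

```text
time: 16.68
eef_pos: [0.4773, -0.0022, 0.004]
eef_rot: [[0.999, 0.002, 0.054], [-0.054, -0.0, 0.999], [0.002, -1.0, 0.0]]
wrist_force: [-3.0, -0.3, 15.8]
grip_width: 0.0443
```

Run:
```python
from h import *
plan(.643,-.23,.12,86.5)
p=r.grab_frame("wrist");cv2.imwrite("pics/w12.png",p["img"])
```

```text
t 16.68 j6 2.8 cur [ 0.4773 -0.0022  0.004 ] ang 86.9 F [-3.  -0.3 15.8] w 0.0443
  -> move cm [ 17.8  -11.57 -21.85] spin 0.007 (deg 0.4 )
```

View pics/w12.png

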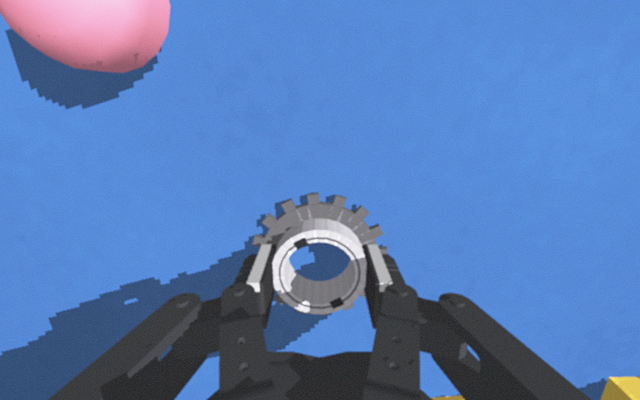

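Emit:
{"api": "step_arm", "payload": {"moves": [0,-1,0,0,3.6,0,-5,0,0,3.6,0,-10,0,0,3.6,2,-12,-2.5,0,3.6,5.5,-12,-7,0,3.6,9,-12,-11,0,3.6,12.5,-12,-15.5,0,3.6,16,-12,-19.8,0,3.6,17.8,-12,-21.9,0,3.6,17.8,-12,-21.9,0,3.6,17.8,-12,-21.9,0,3.6]}}

```text
time: 18.1
eef_pos: [0.6417, -0.2298, 0.1223]
eef_rot: [[0.999, -0.001, 0.054], [-0.054, 0.001, 0.999], [-0.002, -1.0, 0.001]]
wrist_force: [0.0, 0.2, -2.6]
grip_width: 0.0445
```

Run:
```python
from h import *
p=look("freewheel_bin",.03,"w13")
plan(.643,-.23,.008,86.5)
```

```text
freewheel_bin 0.91 px [317. 194.] centre mm [ 642.2 -233.6] size 141.8 121.4 long axis deg 89.7
t 18.2 j6 -16.6 cur [ 0.6418 -0.2294  0.1229] ang 87.0 F [ 0.1  0.3 -0.4] w 0.0437
  -> move cm [ 0.13 11.49 -0.06] spin 0.008 (deg 0.5 )
```

View pics/w13.png

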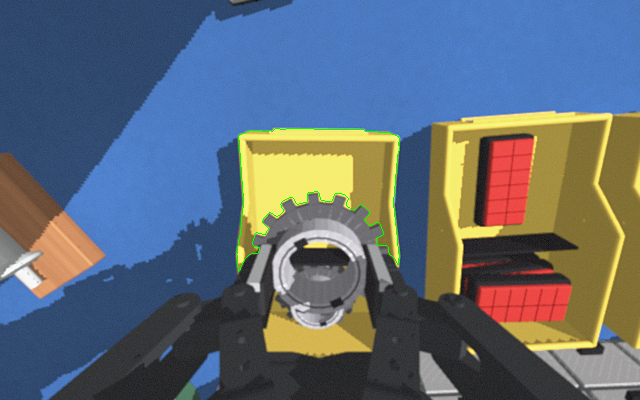

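Emit:
{"api": "step_arm", "payload": {"moves": [0.2,4,0,0,3.6,0.2,8,0,0,3.6,0.2,10.4,0,0,3.6,0.2,11.2,0,0,3.6,0.2,11.5,0,0,3.6,0.2,11.5,0,0,3.6,0.2,11.5,0,0,5.8,0.2,11.5,0,0,5.8,0.2,11,0,0,5.8,0.2,8,0,0,5.8,0.2,4,0,0,5.8,0.2,0,0,0,5.8]}}

```text
time: 19.7
eef_pos: [0.6444, -0.2304, 0.1244]
eef_rot: [[0.999, 0.0, 0.054], [-0.054, 0.0, 0.999], [0.0, -1.0, 0.0]]
wrist_force: [-0.0, -0.4, -0.4]
grip_width: 0.0578
```

Run:
```python
from h import *
p=look("freewheel",.009,"w14")
plan(.481,-.254,.16)
```

```text
freewheel 0.67 px [320. 191.] centre mm [ 643.7 -229.9] size 69.0 68.9 long axis deg -51.7
t 19.8 j6 -16.6 cur [ 0.6469 -0.2313  0.1285] ang 86.9 F [ 0.2 -0.  -0.1] w 0.0581
  -> move cm [-16.42  -3.27  -3.17] spin 0.0 (deg 0 )
```

View pics/w14.png

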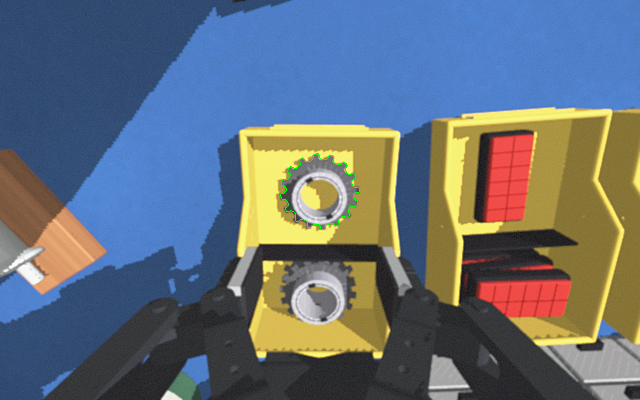

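The freewheel lies flat in its bin at (320,191). Next is the brake shoe.

Emit:
{"api": "step_arm", "payload": {"moves": [-2,-2,0,0.1,5,-7,-3.2,-1,0.28,5,-12,-3.2,-2,0.46,5,-16,-3.2,-3.2,0.64,5,-16.4,-3.2,-3.2,0.82,5,-16.4,-3.2,-3.2,1,5,-16.4,-3.2,-3.2,1.18,5,-16.4,-3.2,-3.2,1.325,5,-16.4,-3.2,-3.2,1.325,5,-16.4,-3.2,-3.2,1.325,5]}}

```text
time: 21.05
eef_pos: [0.4789, -0.2535, 0.1547]
eef_rot: [[0.194, -0.0, 0.981], [-0.981, 0.0, 0.194], [-0.0, -1.0, -0.0]]
wrist_force: [-0.5, -0.8, 1.0]
grip_width: 0.0502
```

Run:
```python
from h import *
p=look("brake_shoe",.01,"w15")
plan(.481,-.254,.01)
cv2.imwrite("pics/w15c.png",cv2.resize(p["img"][120:260,220:420],None,fx=4,fy=4,interpolation=cv2.INTER_CUBIC))
```

```text
brake_shoe 0.87 px [320. 189.] centre mm [ 481.  -257.7] size 62.2 19.5 long axis deg -82.9
t 21.15 j6 51.0 cur [ 0.4789 -0.2535  0.1547] ang 11.1 F [0.2 0.2 0.8] w 0.0502
  -> move cm [ 0.09 14.47  0.19] spin 0.0 (deg 0 )
```

View pics/w15.png

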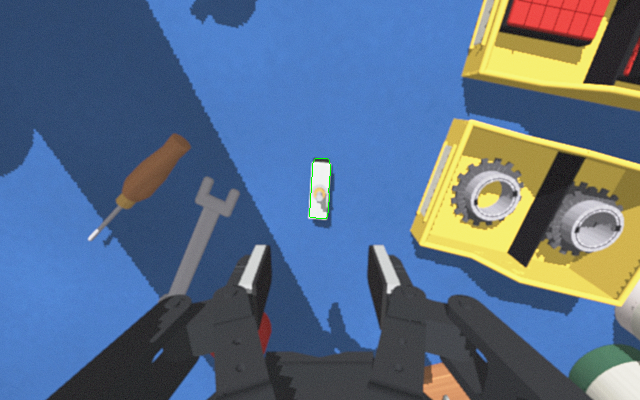

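View pics/w15c.png

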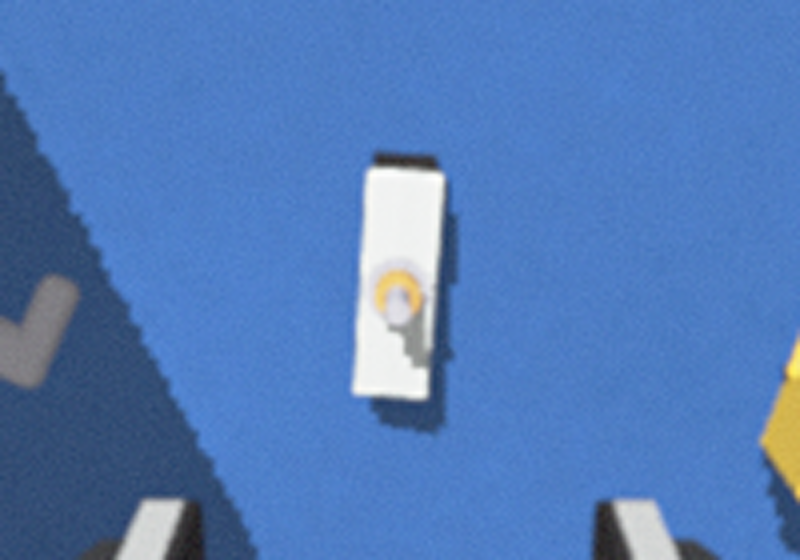

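Run:
```python
from h import *
p=r.grab_frame("wrist")
f=lambda q:ray(p,220+q[0]/4-.4,120+q[1]/4-.4,.018)[:2]
c=[f(q) for q in[(368,170),(444,172),(430,400),(352,394)]]
m=np.mean(c,0);print(m,[np.linalg.norm(c[i]-c[i-1]).round(4) for i in range(4)])
for a,b in((0,3),(1,2)):
  d=c[a]-c[b];print(np.degrees(np.arctan2(d[1],d[0])))
plan(m[0],m[1],.003,8)
```

```text
[ 0.48017852 -0.25814575] [np.float64(0.0563), np.float64(0.0177), np.float64(0.0573), np.float64(0.0194)]
96.61888319724184
98.29849085819217
t 21.2 j6 51.0 cur [ 0.4789 -0.2535  0.1547] ang 11.1 F [-0.3  0.7  0.1] w 0.0499
  -> move cm [ 0.48 15.17  0.03] spin 0.054 (deg 3.1 )
```

Emit:
{"api": "step_arm", "payload": {"moves": [0.5,4,0,0.063,4.5,0.5,8,0,0.063,4,0.5,12,0,0.063,3.5,0.5,14.5,0,0.063,3.5,0.5,15,0,0.063,3.5,0.5,15,0,0.063,3,0.5,15,0,0.063,1,0.5,15,0,0.063,1,0.5,15,0,0.063,1,0.5,15,0,0.063,1,0.5,15,0,0.063,1], "newtons": 35}}

```text
time: 22.58
eef_pos: [0.4808, -0.2589, 0.006]
eef_rot: [[0.129, 0.002, 0.992], [-0.992, -0.001, 0.129], [0.001, -1.0, 0.002]]
wrist_force: [0.1, 0.2, 5.6]
grip_width: 0.0174
```

Run:
```python
from h import *
plan(.641,.08,.12,93.3)
p=r.grab_frame("wrist");cv2.imwrite("pics/w16.png",p["img"])
```

```text
t 22.57 j6 54.3 cur [ 0.4808 -0.2589  0.006 ] ang 7.4 F [0.1 0.2 5.6] w 0.0174
  -> move cm [-31.53 -11.4   20.27] spin -1.499 (deg -85.9 )
```

View pics/w16.png

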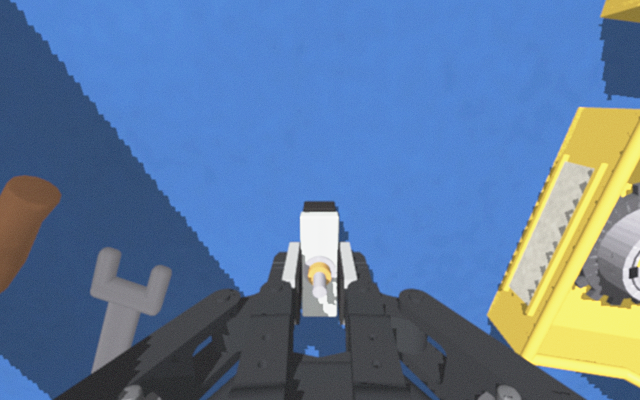

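Emit:
{"api": "step_arm", "payload": {"moves": [0,-2,0,0,1,0,-6.5,0,-0.1,1,0,-11.5,0,-0.28,1,-4,-11.5,2.7,-0.46,1,-9,-11.5,6,-0.64,1,-14,-11.5,9,-0.82,1,-19,-11.5,12.2,-1,1,-24,-11.5,15.5,-1.18,1,-29,-11.5,18.7,-1.36,1,-31.5,-11.5,20.3,-1.5,1,-31.5,-11.5,20.3,-1.5,1,-31.5,-11.5,20.3,-1.5,1]}}

```text
time: 24.12
eef_pos: [0.6403, 0.0797, 0.1199]
eef_rot: [[0.998, -0.0, -0.057], [0.057, -0.0, 0.998], [-0.0, -1.0, -0.0]]
wrist_force: [-0.1, -0.4, -0.9]
grip_width: 0.0169
```

Run:
```python
from h import *
p=look("brake_shoe_bin",.03,"w17")
plan(.641,.08,.01,93.3)
```

```text
brake_shoe_bin 0.77 px [319. 207.] centre mm [654.   79.6] size 147.9 141.5 long axis deg 3.7
t 24.23 j6 3.8 cur [0.6403 0.079  0.12  ] ang 93.2 F [-0.2  0.4 -0.7] w 0.0169
  -> move cm [ 0.08 11.    0.1 ] spin -0.002 (deg -0.1 )
```

View pics/w17.png

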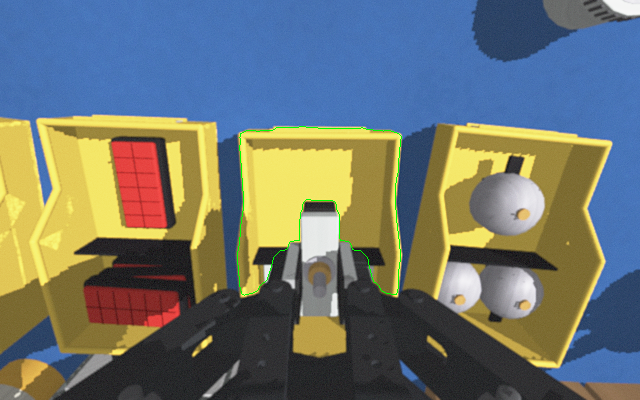

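Emit:
{"api": "step_arm", "payload": {"moves": [0.1,4,0.1,0,1,0.1,8,0.1,0,1,0.1,10,0.1,0,1,0.1,10.8,0.1,0,1,0.1,11.05,0.1,0,1,0.1,11.05,0.1,0,1,0.1,11.05,0.1,0,3.5,0.1,11.05,0.1,0,3.5,0.1,10.5,0.1,0,3.5,0.1,8,0.1,0,3.5,0.1,4,0.1,0,3.5,0.1,0,0.1,0,3.5]}}

```text
time: 25.72
eef_pos: [0.6415, 0.0811, 0.1214]
eef_rot: [[0.998, -0.0, -0.058], [0.058, 0.0, 0.998], [0.0, -1.0, 0.0]]
wrist_force: [1.4, 0.1, 0.0]
grip_width: 0.0347
```

Run:
```python
from h import *
p=look("brake_shoe",.02,"w18")
plan(.35,-.0,.25)
```

```text
brake_shoe 0.97 px [319. 194.] centre mm [638.9  81.1] size 60.9 18.4 long axis deg 2.7
t 25.82 j6 3.9 cur [0.6442 0.0815 0.1252] ang 93.3 F [ 1.   0.7 -0.3] w 0.035
  -> move cm [-29.75 -12.72  -6.41] spin 0.0 (deg 0 )
```

View pics/w18.png

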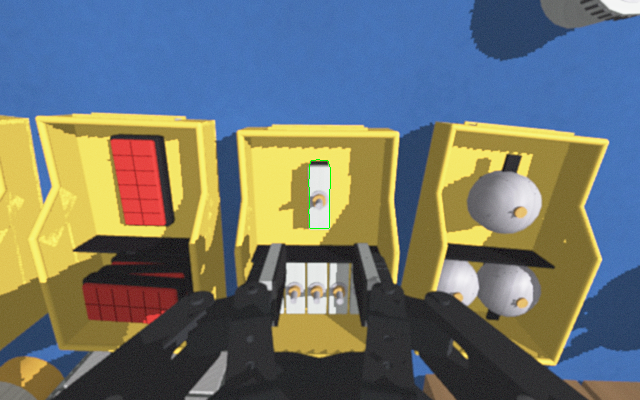

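The brake shoe is in place at (319,194). I retract the arm and do a final check from the top.

Emit:
{"api": "step_arm", "payload": {"moves": [0,-4,0,0,3.5,-4,-9,-1,0,3.5,-9,-12.5,-2,0,3.5,-14,-12.5,-3.5,0,3.5,-19,-12.5,-7,0,3.5,-22,-12.5,-12,0,3.5,-24,-12.5,-17,0,3.5,-26,-12.5,-22,0,3.5,-28,-12.5,-27,0,3.5,-30,-12.5,-32,0,3.5,-32,-12.5,-37,0,3.5,-32,-12.5,-37,0,3.5]}}

```text
time: 27.32
eef_pos: [0.3424, -0.3096, 0.2444]
eef_rot: [[0.999, -0.0, -0.053], [0.053, -0.0, 0.999], [-0.0, -1.0, -0.0]]
wrist_force: [-1.0, -0.3, -0.1]
grip_width: 0.035
```

Run:
```python
from h import *
p=r.grab_frame("top");cv2.imwrite("pics/topf.png",cv2.resize(p["img"][100:270,150:430],None,fx=2.8,fy=2.8,interpolation=cv2.INTER_CUBIC))
for n,z in dict(pot=.03,cups=.04).items():
    o=r.outline_of(p,n)[0];c=cv2.minAreaRect(np.argwhere(o["mask"])[:,::-1].astype(np.float32))[0];print(n,round(o["score"],2),c,ray(p,*c,z).round(3))
plan(.35,-.2,.25)
```

```text
pot 0.71 (232.0, 209.0) [0.471 0.269 0.03 ]
cups 0.97 (167.5, 224.5) [0.42  0.463 0.04 ]
t 27.48 j6 -45.1 cur [ 0.3436 -0.3064  0.2446] ang 93.3 F [ 0.5 -0.3  0.3] w 0.0351
  -> move cm [ 1.26 -0.53 10.58] spin 0.0 (deg 0 )
```

View pics/topf.png

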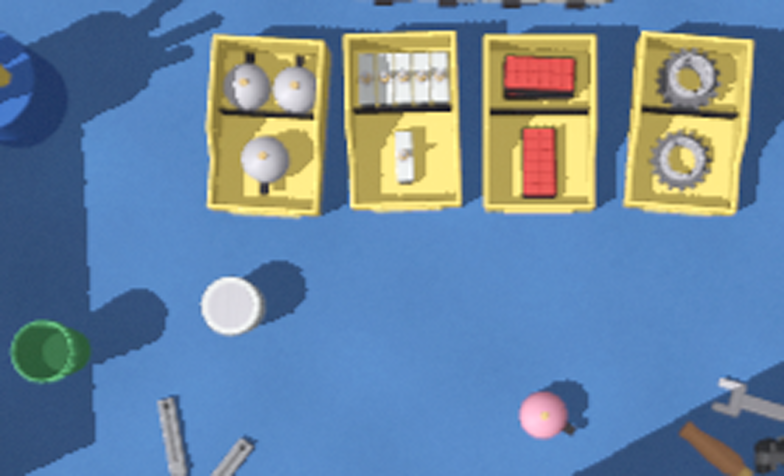

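All four spares lie flat in their own bins: bell (264,158), brake shoe (404,157), reflector (539,161) and freewheel (681,158). The pot, cups and pink bell have not moved.

Run:
```python
from bench import r
print(r.hand_in())
```

```text
the job is handed in; nothing more can be done
None
```

The job is done and handed in at about 27.5 s of the 102 s allowed. In the order listed, I put the red reflector, the chrome bell, the freewheel and the brake shoe into the front compartments of their own bins. The pink bell was left alone.

- **Final picture:** the last top view shows all four flat on the bin floors, the same way up as before. The pot and cups measure within 1 mm of where they started, and the arm is clear of everything.
- **Forces:** the largest wrist force I read at the end of a call was about 16 N, while closing on the freewheel.
- **Checks:** none of the position or placement checks failed or disagreed. The networks gave some false hits, such as the pot reported as a reflector, which I ignored.

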